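# Square up the glued panels and bring the roller

### The job

Stack the two loose plywood panels squarely, edges flush, on the panel that lies on the gluing board. Then draw the hand roller out of its stand, turn it level (handle and barrel both horizontal) and finish holding it in the gripper, still, with its barrel centred over the pile and about 10 cm above it, touching nothing else. Leave everything else on the table where it is.

Things in the scene. Friction and masses are not known exactly. Their poses are not given: they have to be found in the camera images.
- board: grey gluing board, fixed to the table, 130 (x) x 120 (y) x 15 high, origin at the centre of its underside on the table; it is on the left or the right of the table and the roller stand on the other side
- panel_base: a plain plywood panel, 96 (x) x 56 (y) x 14 (z), origin at its centre, z up, about 60 g; lies flat on the gluing board (its centre 22 above the table), loose, long side along its x
- panel_near: a plain plywood panel, 96 (x) x 56 (y) x 14 (z), origin at its centre, z up, about 60 g; lies loose flat on the table, nearer the robot, long side along its x
- panel_far: a plain plywood panel, 96 (x) x 56 (y) x 14 (z), origin at its centre, z up, about 60 g; the same, farther from the robot; either may go on first
- holder: grey steel roller stand, fixed: foot plate 150 x 100 x 10 with a pocket, 73 wide over its walls (y), 68 deep, upper (+x) wall only 33 deep, walls 5. Origin under it on the table. The roller leans in it 40 degrees off vertical, its handle rising to the stand's -x side; the mouth faces along the handle, so draw the roller out along its own length, 75 or more
- pocket (a point): point in the stand's pocket where the barrel's centre rests at the start (51 above the table)
- roller: hand roller, 193 long, 0.10-0.21 kg. Origin in the handle, x towards the barrel. Wooden handle 20 wide (y) x 22 thick, x -67 to 60; yoke 58 wide x 36 thick to x 76; black barrel 36 across, 50 wide, axle along y, not turning, centre at x 110. In the stand: x 50 degrees below level, y level, origin 135 above the table; grip across y at x -30 to 10. Balance point at about x 70
- barrel (a point): centre of the roller's barrel, 110 from the roller's origin along its x
- tape: bystander, to be left alone: a cardboard tape core standing flat, 68 across, 24 high (origin at its underside)
- offcut: bystander, to be left alone: a dark wood offcut 70 x 35 x 30 (origin at its underside)
- pot: bystander, to be left alone: a squat white pot, 48 across, 45 high (origin at its underside)
- tin: bystander, to be left alone: a metal tin, 74 across, 70 high (origin at its underside)
- mug: bystander, to be left alone: a white mug, 80 across without its handle, 90 high (origin at its underside)
- figure: bystander, to be left alone: a carved wooden figure on a dark block, 60 x 60 at the foot, 204 high (origin at its underside)
There are look-alikes about, which are no part of the job. What is shaped like the panel_base but orange, pink or purple is not meant.

How it is judged (in metres and radians):
On the way, in this order (a step that is already met when the one before it is completed fails the run):
1. both loose panels lie squarely on the board's panel, let go, the roller still in its stand (z of panel_base in the frame of board between 0.017 and 0.027 m and x of panel_base in the frame of board between -0.05 and 0.05 m and y of panel_base in the frame of board between -0.05 and 0.05 m and x of panel_near in the frame of panel_base between -0.007 and 0.007 m and y of panel_near in the frame of panel_base between -0.007 and 0.007 m and angle between the x axis of each of panel_near, panel_far and the x axis of panel_base, either way round below 0.12 rad and contact force between the fingers and panel_near below 0.1 N and x of panel_far in the frame of panel_base between -0.007 and 0.007 m and y of panel_far in the frame of panel_base between -0.007 and 0.007 m and contact force between the fingers and panel_far below 0.1 N and ((z of panel_near in the frame of panel_base between 0.01 and 0.018 m and z of panel_far in the frame of panel_base between 0.024 and 0.032 m) or (z of panel_far in the frame of panel_base between 0.01 and 0.018 m and z of panel_near in the frame of panel_base between 0.024 and 0.032 m)) and distance between barrel and pocket below 0.02 m), for 0.2 s.
2. the roller is drawn out of its stand in the gripper (distance between barrel and pocket above 0.1 m and contact force between the fingers and roller above 1 N), for 0.2 s.
At the end, for the whole second after the job is handed in: The panels lie in one pile on the board, within 7 mm and 0.12 rad of the lowest; the gripper alone holds the roller, still, handle and axle within 0.27 rad of level, barrel centre within 40 mm of the pile centre in plan and 125 to 235 mm above the table (pile top 57) (z of panel_base in the frame of board between 0.017 and 0.027 m and x of panel_base in the frame of board between -0.05 and 0.05 m and y of panel_base in the frame of board between -0.05 and 0.05 m and x of panel_near in the frame of panel_base between -0.007 and 0.007 m and y of panel_near in the frame of panel_base between -0.007 and 0.007 m and angle between the x axis of each of panel_near, panel_far and the x axis of panel_base, either way round below 0.12 rad and contact force between each of the fingers, roller and panel_near below 0.1 N and x of panel_far in the frame of panel_base between -0.007 and 0.007 m and y of panel_far in the frame of panel_base between -0.007 and 0.007 m and contact force between each of the fingers, roller and panel_far below 0.1 N and ((z of panel_near in the frame of panel_base between 0.01 and 0.018 m and z of panel_far in the frame of panel_base between 0.024 and 0.032 m) or (z of panel_far in the frame of panel_base between 0.01 and 0.018 m and z of panel_near in the frame of panel_base between 0.024 and 0.032 m)) and angle between roller's own x axis and vertical between 1.3008 and 1.8408 rad and angle between roller's own y axis and vertical between 1.3008 and 1.8408 rad and horizontal distance between barrel and panel_base below 0.04 m and height (world z) of barrel between 0.125 and 0.235 m and contact force between the fingers and roller above 1 N and linear speed of roller below 0.03 m/s and angular speed of roller below 0.2 rad/s and contact force between roller and holder below 0.1 N and contact force between roller and board below 0.1 N and contact force between roller and panel_base below 0.1 N); the arm keeps its last pose, push and grip.
It fails at once if a bystander pushed away (more than 30 mm) (distance of any of tape, offcut, pot, tin, mug, figure from where it was at the start of the episode above 0.03 m).
It fails at once if a bystander knocked over (angle between any of tape, offcut, pot, tin, mug, figure's own z axis and vertical above 0.5 rad).
It also fails if it takes over 72 s, if anything falls off the work surface, if the arm or the gripper's body presses on something with over 40 N, if the wrist force passes 120 N, or if a joint passes its speed limit or range.

### The arm

A 6-joint arm with a two-finger parallel gripper is mounted at the origin on the work surface. World frame = base frame: x ahead of the robot, y to its left, z up, the work surface at z = 0. Lengths are in mm, angles in rad, forces in N, time in s.
With the tool pointing down it reaches from about 300 to 775 mm from the base axis. Payload 14.6 kg.
Tool frame: the origin (TCP) lies between the finger pads; the fingertips stand manip.nose_length ahead of it and the grasp point (between the pads) lies 11 mm behind it (manip.nose_length is the distance from the TCP to the fingertips, in mm); z points along the fingers, y is the line along which they close (so a half turn about z gives the same grasp; the last joint's range is limited). The gripper opens to 94 mm and grips with 3 to 60 N. Pads are 16 mm wide; open, the fingers measure 119 mm over their backs; the gripper's body (75 mm by 177 mm) begins 78 mm behind the grasp point.
Start: joints at [-1.262, 0.3, 1.521, -0, 1.321, -0.067], TCP at [201.852, -511.61, 213.446] pointing down, gripper open.
Joint ranges: [-3.03, 3.03], [-0.79, 2.21], [0.23, 2.52], [-1.04, 4.18], [0, 3.07], [-2.55, 2.55]. Speed limits (rad/s): [2.22, 2.22, 2.57, 3.14, 3.14, 3.14].

### API

Orientations are given as [roll, pitch, yaw] about the fixed x, y, z axes, in that order (R = Rz(yaw) Ry(pitch) Rx(roll)).
In Python, from cell import manip, cams, job gives the robot as it stands.
- The arm moves only by the tool jog_arm, never from a script. Its argument "commands" is a list of rows, each an object of numbers: "dx", "dy", "dz": the shift along the tool's x, y, z each as a share of 40 mm, from -1 to 1; "ax", "ay", "az": the turn, a rotation vector about the tool's x, y, z each as a share of 10 degrees, from -1 to 1; "gripper": the closure, from 0 (fully open) to 1 (shut). A call has 1 to 10 rows; each row shifts and turns the commanded pose from where the row before left it, along the tool's axes as they then stand; what a row does not reach is not made up. A row lasts 1/8 s, in which the tool goes at most 62.5 mm and 10.7 degrees, less where a joint would pass 70% of its speed; a pose out of reach is approached as far as the arm can. A call with a number of a shift or a turn outside -1 to 1 is refused whole. A call with a gripper value outside its range is refused whole. The fingers move at their own pace and stop on an object; "squeeze" is the grip in N (left out, the last holds). Time passes only in rows, so rows that do not move let the fingers close. It gives the time, the measured TCP pose, the force, the opening and the grip force at its end, in the units of the state.
- manip.read_state(): the state, without advancing time (a new reading comes with each control period).
- cams.camera(name): name is "side" or "top" or "wrist"; returns a dict with "image" (384x512x3 uint8, red, green, blue), "fx", "fy", "cx", "cy" (pixels), "dist_coeffs" ([k1, k2, p1, p2, k3] as OpenCV has them; the pictures are not rectified), "world_to_cam" (4x4, takes a point from world to camera coordinates). Camera axes: x right, y down, z forward; pixel columns grow to the right and rows downward; lengths in mm; the calibration is good to about 2 mm. A picture is of the moment at which its call begins. There is no depth.
- job.sign_off(): hands the job in; it is judged then, once.
The state is a dict: "clock": time; "joints": joint angles; "qd": joint speeds; "effort": joint torques, N m; "eef_pos": TCP position; "eef_rot": TCP orientation; "wrist_force": force on the tool from outside, world axes, zero at the start; "moment": the same for the moment, N m; "finger_gap": finger opening in mm; "finger_force": force on a finger pad.
Only numpy, scipy, OpenCV 4.12 (cv2) and the standard library are available. Lean on these libraries where they do the work, as an engineer would, in place of code of your own. Each camera call takes 0.05 s, during which the arm holds its last target. There are 200 camera calls.

## Working session

There is one attempt and no reset: what is moved stays moved. The work goes in short steps, Python scripts to look and compute and a tool call to move; the robot and the scene stay as the last step left them, time stands still between calls to the robot, and variables do not carry over. Pictures are saved under pics/ and viewed, at most 10 in all, crops included, and the job is handed in when it is done.

Besides the shell and the picture viewer there is one more tool, called after ">>>" as a command line: name --argument value ..., lists and objects as JSON in quotes. jog_arm: Moves the arm, as the interface text tells. Shift numbers are shares of 40 mm and turn numbers shares of 10 degrees, none past 1 either way. Its arguments: {"type":"object","properties":{"commands":{"type":"array"},"squeeze":{"type":"number"}},"required":["commands"]}

```bash
ls; mkdir -p pics
python3 - <<'E'
from cell import manip,cams,job
import cv2,numpy as np
print(manip.nose_length, manip.read_state())
for n in("top","side"):
    c=cams.camera(n); np.save(n+'.npy',c,allow_pickle=True)
    cv2.imwrite(f'pics/{n}0.png',cv2.cvtColor(c['image'],cv2.COLOR_RGB2BGR))
    print(n,c['fx'],c['cx'],c['cy'],c['dist_coeffs'],np.round(c['world_to_cam'],3).tolist())
a=cv2.imread('pics/top0.png');b=cv2.imread('pics/side0.png')
cv2.imwrite('pics/both.png',a)
E
```

```text
pics
8.0 {'clock': 0.0, 'joints': array([-1.26159162e+00,  3.00481050e-01,  1.52159364e+00, -5.47071967e-06,
        1.32071303e+00, -6.66077867e-02]), 'qd': array([ 0.00043755, -0.00185124, -0.00061578,  0.00039914, -0.00096251,
        0.00033718]), 'effort': array([-4.24727159e-04, -5.31798720e+01, -3.52741921e+01,  7.07237399e-02,
        2.42736196e-02, -1.09126056e-04]), 'eef_pos': array([ 201.77751785, -511.3677181 ,  212.87555815]), 'eef_rot': array([-3.14039988e+00, -7.42549941e-05,  3.75813808e-01]), 'wrist_force': array([ 0.02680713, -0.74096879, -0.72448715]), 'moment': array([-0.00370621, -0.02337868, -0.00797212]), 'finger_force': 0.0, 'finger_gap': 94.10101602704887}
top 416.24959945240596 262.4802540582626 193.09714111239145 [-0.03097322  0.          0.          0.          0.        ] [[-0.006, -1.0, 0.0, -50.498], [-0.993, 0.006, -0.119, 573.907], [0.119, -0.001, -0.993, 1128.324], [0.0, 0.0, 0.0, 1.0]]
side 426.74551466460775 254.9536165945046 191.84270571674193 [0.04765529 0.         0.         0.         0.        ] [[-0.95, -0.31, -0.015, 531.38], [-0.238, 0.76, -0.605, 208.575], [0.199, -0.572, -0.796, 1048.896], [0.0, 0.0, 0.0, 1.0]]
```

View pics/top0.png

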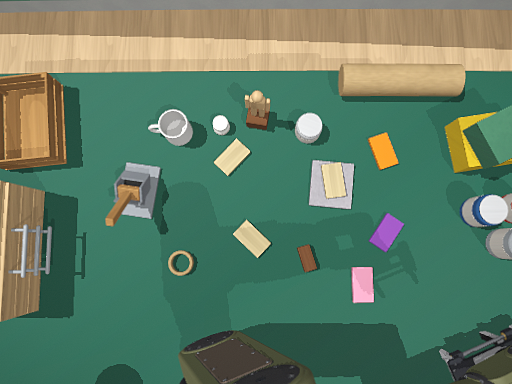

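View pics/side0.png

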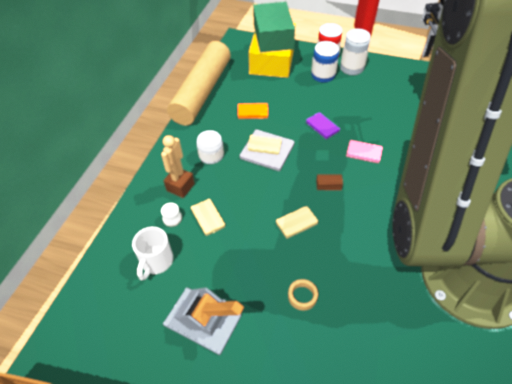

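The top view shows plain plywood at (252,239) near, (232,157) far and (333,180) on the grey board. The orange (383,151), purple (387,232) and pink (363,285) ones are look-alikes. The stand and roller are at (138,188), with the handle rising towards (112,215). Next I measure and make an enlarged crop.

```bash
cat > h.py <<'E'
import cv2,numpy as np
from scipy.spatial.transform import Rotation as R
def K(c): return np.array([[c['fx'],0,c['cx']],[0,c['fy'],c['cy']],[0,0,1.]])
def ray(c,px):
    p=cv2.undistortPoints(np.float64(px).reshape(-1,1,2),K(c),np.float64(c['dist_coeffs'])).reshape(-1,2)
    M=np.array(c['world_to_cam']); d=np.c_[p,np.ones(len(p))]@M[:3,:3]
    return -M[:3,:3].T@M[:3,3],d
def plane(c,px,z):
    o,d=ray(c,px); return (o+d*((z-o[2])/d[:,2])[:,None])[:,:2]
def proj(c,P):
    M=np.array(c['world_to_cam']); return cv2.projectPoints(np.float64(P).reshape(-1,1,3),cv2.Rodrigues(M[:3,:3])[0],M[:3,3],K(c),np.float64(c['dist_coeffs']))[0].reshape(-1,2)
def tri(c1,p1,c2,p2):
    A=[];b=[]
    for c,p in((c1,p1),(c2,p2)):
        o,d=ray(c,[p]);d=d[0]/np.linalg.norm(d);P=np.eye(3)-np.outer(d,d);A.append(P);b.append(P@o)
    return np.linalg.lstsq(np.vstack(A),np.hstack(b),rcond=None)[0]
def blobs(c,mask,amin=100):
    cs,_=cv2.findContours(mask.astype(np.uint8),cv2.RETR_EXTERNAL,cv2.CHAIN_APPROX_NONE)
    return [k.reshape(-1,2) for k in cs if cv2.contourArea(k)>amin]
def wrect(c,k,z):
    w=plane(c,k,z); (x,y),(a,b),t=cv2.minAreaRect(np.float32(w))
    if a<b: a,b,t=b,a,t+90
    return round(x,1),round(y,1),round(a,1),round(b,1),round((t+90)%180-90,1)
def ply(c):
    h=cv2.cvtColor(c['image'],cv2.COLOR_RGB2HSV); 
    return (h[...,0]>15)&(h[...,0]<32)&(h[...,1]>50)&(h[...,1]<150)&(h[...,2]>150)
E
python3 - <<'E'
from h import *
C={n:np.load(n+'.npy',allow_pickle=True).item() for n in('top','side')}
for n,c in C.items():
    for k in blobs(c,ply(c),150):
        m=k.mean(0)
        print(n,m.round(),wrect(c,k,14),wrect(c,k,29))
c=C['top'];h=cv2.cvtColor(c['image'],cv2.COLOR_RGB2HSV)
print('hsv',h[239,252],h[180,333],h[188,345],h[210,115],h[195,125],h[170,145],h[300,200])
g=(h[...,1]<60)&(h[...,2]>100)
for k in blobs(c,g,300): print('grey',k.mean(0).round(),wrect(c,k,10),wrect(c,k,15))
im=cv2.cvtColor(c['image'],cv2.COLOR_RGB2BGR)
A=cv2.resize(im[130:260,90:220],None,fx=3,fy=3,interpolation=cv2.INTER_CUBIC)
B=cv2.resize(im[130:260,210:360],None,fx=2.7,fy=3,interpolation=cv2.INTER_CUBIC)
cv2.imwrite('pics/crop1.png',np.hstack([A,B]))
s=cv2.cvtColor(C['side']['image'],cv2.COLOR_RGB2BGR)
cv2.imwrite('pics/crop2.png',cv2.resize(s[270:370,150:260],None,fx=5,fy=5,interpolation=cv2.INTER_CUBIC))
E
```

```text
top [180. 263.] (381.1, 178.8, 66.5, 64.4, 0.7) (381.8, 175.8, 65.7, 63.6, 0.7)
top [251. 238.] (447.9, -22.5, 95.3, 55.5, 44.8) (447.7, -22.9, 94.0, 54.8, 44.8)
top [121. 202.] (541.4, 343.8, 129.8, 65.9, -20.4) (540.1, 338.7, 128.2, 65.1, -20.4)
top [  2. 251.] (417.6, 685.4, 390.8, 18.2, 0.3) (417.8, 676.0, 385.8, 18.0, 0.3)
top [333. 180.] (612.9, -255.9, 99.1, 58.2, 7.5) (610.6, -253.4, 97.8, 57.4, 7.5)
top [232. 156.] (682.7, 33.8, 97.3, 56.8, -42.6) (679.5, 32.7, 96.1, 56.1, -42.6)
top [254. 100.] (852.1, -32.6, 57.7, 55.7, -0.4) (846.8, -32.9, 57.0, 55.0, -0.4)
top [208.  62.] (914.3, -39.0, 1562.4, 461.8, -89.3) (908.2, -39.2, 1542.5, 455.9, -89.3)
side [302. 294.] (383.2, 174.5, 75.8, 68.9, -74.7) (382.6, 181.3, 74.6, 67.8, -74.7)
side [296. 222.] (448.6, -20.1, 101.3, 64.0, 46.2) (447.0, -10.3, 99.7, 63.0, 46.2)
side [207. 216.] (681.9, 36.2, 104.7, 61.0, -43.3) (676.7, 45.2, 103.0, 60.0, -43.3)
side [172. 156.] (866.7, -131.3, 186.0, 60.2, -63.9) (858.6, -119.7, 183.0, 59.3, -63.9)
side [402.  42.] (287.4, -926.8, 221.0, 216.2, 3.2) (288.3, -902.8, 217.5, 212.9, 3.2)
side
[... 273 characters left out ...]
108]
grey [501. 243.] (430.2, -724.1, 88.2, 72.5, -4.2) (430.2, -721.3, 87.8, 72.2, -4.2)
grey [ 31. 251.] (417.2, 606.4, 149.2, 117.8, -0.7) (417.2, 603.6, 148.6, 117.3, -0.7)
grey [498. 208.] (527.0, -724.4, 101.3, 82.4, -85.0) (526.6, -721.5, 100.8, 82.1, -85.0)
grey [135. 190.] (590.2, 312.2, 151.6, 123.7, -8.9) (589.5, 310.6, 151.0, 123.2, -8.9)
grey [332. 183.] (601.8, -250.8, 133.3, 121.7, -5.8) (601.1, -249.9, 132.7, 121.1, -5.8)
grey [308. 128.] (766.7, -189.4, 90.0, 78.7, -0.9) (765.3, -188.9, 89.7, 78.4, -0.9)
grey [171. 127.] (776.7, 203.5, 125.2, 95.8, 58.5) (775.2, 202.5, 124.7, 95.4, 58.5)
grey [255.   4.] (1159.0, -36.3, 1574.9, 38.6, 89.9) (1155.9, -36.4, 1568.2, 38.5, 89.9)
```

View pics/crop1.png

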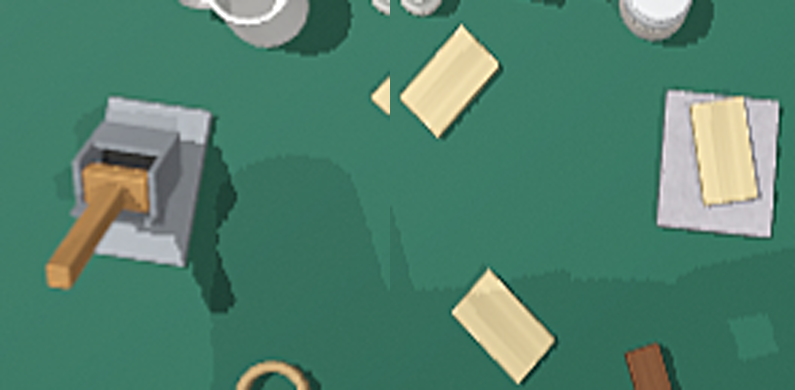

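View pics/crop2.png

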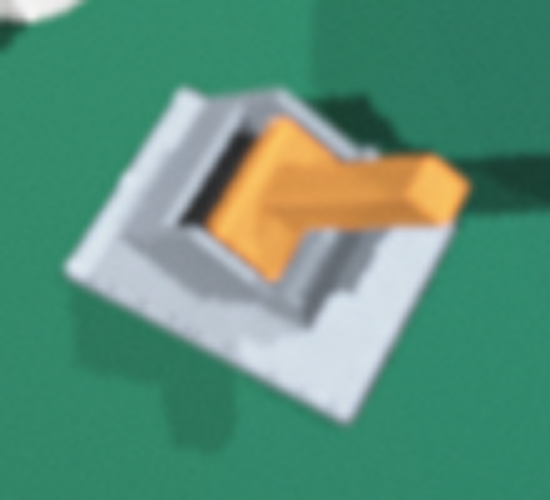

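Crop 1 confirms the two plain loose panels and the plain panel on the board. Crop 2 shows the handle end at about side (238,308), with foot corners visible. Now the stand and roller pose.

Run:
```python
from h import *
T,S=[np.load(n+'.npy',allow_pickle=True).item() for n in('top','side')]
ft=np.array([[108,97],[215,112],[183,266]])/3+[90,130]
fs=np.array([[68,270],[348,420],[185,90]])/5+[150,270]
print('top corners',plane(T,ft,10).round(1).tolist()); print('side',plane(S,fs,10).round(1).tolist())
h=cv2.cvtColor(T['image'],cv2.COLOR_RGB2HSV)
m=(h[...,1]>100)&(h[...,0]<24)&(h[...,2]>90); 
for n,c,r in(('top',T,(90,165,140,230)),('side',S,(180,250,285,335))):
    h=cv2.cvtColor(c['image'],cv2.COLOR_RGB2HSV); m=(h[...,1]>90)&(h[...,0]<26)&(h[...,2]>80)
    z=np.zeros_like(m); z[r[2]:r[3],r[0]:r[1]]=m[r[2]:r[3],r[0]:r[1]]
    for k in blobs(c,z,50): print(n,cv2.approxPolyDP(k,2,True).reshape(-1,2).tolist())
e=tri(T,(109.7,221),S,(238,308)); print('handle end',e)
for psi in (-8.9,-10.5,-12):
    u=R.from_euler('zy',[psi,50],degrees=True).apply([1,0,0]); b=e+u*177
    print(psi,'origin',(e+67*u).round(1),'barrel',b.round(1))
```

```text
top corners [[668.5, 339.3], [653.1, 235.5], [505.4, 262.6]]
side [[667.2, 339.6], [521.6, 362.8], [651.8, 243.0]]
top [[137, 186], [120, 184], [117, 187], [120, 198], [105, 219], [107, 225], [113, 225], [130, 199], [139, 199]]
side [[191, 315], [205, 325], [211, 315], [238, 314], [243, 306], [237, 301], [217, 302], [205, 294]]
handle end [488.47691018 316.60256956 182.62964267]
-8.9 origin [531.  306.2 131.9] barrel [600.9 289.2  48.7]
-10.5 origin [530.8 304.4 132.2] barrel [600.3 284.3  49.3]
-12 origin [530.6 302.7 132.4] barrel [599.8 279.8  50. ]
```

```bash
cat >> h.py <<'E'
def go(pos,rot):
    "rot: Rotation target. prints turn (in 10deg shares) then shift (40mm shares, axes after the turn)"
    from cell import manip
    s=manip.read_state(); R0=R.from_euler('xyz',s['eef_rot'])
    print('t',round(s['clock'],2),'at',s['eef_pos'].round(1),'rot',np.degrees(s['eef_rot']).round(1),'gap',round(s['finger_gap'],1),'F',round(s['finger_force'],1),'q',s['joints'].round(2),'wf',s['wrist_force'].round(1))
    print(' turn',(np.degrees((R0.inv()*rot).as_rotvec())/10).round(3),' shift',(rot.inv().apply(np.array(pos)-s['eef_pos'])/40).round(3))
def down(yaw): return R.from_euler('xyz',[180,0,yaw],degrees=True)
E
python3 -c "
from h import *
go([448,-22.3,70],down(44.8))"
```

```text
t 0.1 at [ 201.8 -511.4  213. ] rot [-179.9   -0.    21.5] gap 94.1 F 0.0 q [-1.26  0.3   1.52  0.    1.32 -0.07] wf [-0.3  0.2 -0.3]
 turn [-6.000e-03 -2.000e-03 -2.327e+00]  shift [12.983 -4.339  3.574]
```

>>> jog_arm --commands '[{"az":-0.776,"gripper":0},{"az":-0.776},{"az":-0.776},{"dx":0.927,"dy":-0.31,"dz":0.1},{"dx":0.927,"dy":-0.31,"dz":0.1},{"dx":0.927,"dy":-0.31,"dz":0.1},{"dx":0.927,"dy":-0.31,"dz":0.1},{"dx":0.927,"dy":-0.31,"dz":0.1},{"dx":0.927,"dy":-0.31,"dz":0.1},{"dx":0.927,"dy":-0.31,"dz":0.1}]' --squeeze 20

```text
schema error: expected keys dx, dy, dz, ax, ay, az, gripper
```

>>> jog_arm --commands '[{"dx":0.927,"dy":-0.31,"dz":0.41},{"dx":0.927,"dy":-0.31,"dz":0.41},{"dx":0.927,"dy":-0.31,"dz":0.41},{"dx":0.927,"dy":-0.31,"dz":0.41},{"dx":0.927,"dy":-0.31,"dz":0.41},{"dx":0.927,"dy":-0.31,"dz":0.41},{"dx":0.927,"dy":-0.31,"dz":0.41},{},{}]'

```text
schema error: expected keys dx, dy, dz, ax, ay, az, gripper
```

Run:
```python
from h import *
from cell import cams
go([448,-22.3,11],down(44.8))
c=cams.camera('wrist'); im=cv2.cvtColor(c['image'],cv2.COLOR_RGB2BGR); cv2.imwrite('pics/w1.png',im)
for k in blobs(c,ply(c),400): print(k.mean(0).round(),k.min(0),k.max(0),wrect(c,k,14))
```

```text
t 0.1 at [ 201.8 -511.4  213. ] rot [-179.9   -0.    21.5] gap 94.1 F 0.0 q [-1.26  0.3   1.52  0.    1.32 -0.07] wf [-0.3  0.2 -0.3]
 turn [-6.000e-03 -2.000e-03 -2.327e+00]  shift [12.983 -4.339  5.049]
[436. 312.] [416 285] [446 342] (98.9, -846.1, 113.3, 31.0, 45.6)
[485. 254.] [462 236] [511 265] (204.0, -865.3, 67.6, 39.9, 81.7)
```

>>> jog_arm --commands '[{"dx":0,"dy":0,"dz":0,"ax":0,"ay":0,"az":-0.776,"gripper":0},{"dx":0,"dy":0,"dz":0,"ax":0,"ay":0,"az":-0.776,"gripper":0},{"dx":0,"dy":0,"dz":0,"ax":0,"ay":0,"az":-0.776,"gripper":0},{"dx":0.927,"dy":-0.31,"dz":0.1,"ax":0,"ay":0,"az":0,"gripper":0},{"dx":0.927,"dy":-0.31,"dz":0.1,"ax":0,"ay":0,"az":0,"gripper":0},{"dx":0.927,"dy":-0.31,"dz":0.1,"ax":0,"ay":0,"az":0,"gripper":0},{"dx":0.927,"dy":-0.31,"dz":0.1,"ax":0,"ay":0,"az":0,"gripper":0},{"dx":0.927,"dy":-0.31,"dz":0.1,"ax":0,"ay":0,"az":0,"gripper":0},{"dx":0.927,"dy":-0.31,"dz":0.1,"ax":0,"ay":0,"az":0,"gripper":0},{"dx":0.927,"dy":-0.31,"dz":0.1,"ax":0,"ay":0,"az":0,"gripper":0}]' --squeeze 20

```text
clock: 1.4
eef_pos: [325.2, -265.9, 185.3]
eef_rot: [-3.141, -0.0, 0.782]
wrist_force: [1.0, -1.5, -0.5]
finger_gap: 93.8
finger_force: 0.0
```

>>> jog_arm --commands '[{"dx":0.927,"dy":-0.31,"dz":0.41,"ax":0,"ay":0,"az":0,"gripper":0},{"dx":0.927,"dy":-0.31,"dz":0.41,"ax":0,"ay":0,"az":0,"gripper":0},{"dx":0.927,"dy":-0.31,"dz":0.41,"ax":0,"ay":0,"az":0,"gripper":0},{"dx":0.927,"dy":-0.31,"dz":0.41,"ax":0,"ay":0,"az":0,"gripper":0},{"dx":0.927,"dy":-0.31,"dz":0.41,"ax":0,"ay":0,"az":0,"gripper":0},{"dx":0.927,"dy":-0.31,"dz":0.41,"ax":0,"ay":0,"az":0,"gripper":0},{"dx":0.927,"dy":-0.31,"dz":0.41,"ax":0,"ay":0,"az":0,"gripper":0},{"dx":0,"dy":0,"dz":0,"ax":0,"ay":0,"az":0,"gripper":0},{"dx":0,"dy":0,"dz":0,"ax":0,"ay":0,"az":0,"gripper":0}]'

```text
clock: 2.52
eef_pos: [447.6, -22.9, 70.7]
eef_rot: [-3.141, 0.0, 0.782]
wrist_force: [-1.0, -0.0, 0.1]
finger_gap: 94.2
finger_force: 0.0
```

Run:
```python
from h import *
from cell import cams
go([448,-22.3,11],down(44.8))
c=cams.camera('wrist'); im=cv2.cvtColor(c['image'],cv2.COLOR_RGB2BGR); cv2.imwrite('pics/w1.png',im)
for k in blobs(c,ply(c),400): print(k.mean(0).round(),k.min(0),k.max(0),wrect(c,k,14))
```

```text
t 2.52 at [447.6 -22.9  70.7] rot [-180.     0.    44.8] gap 94.2 F 0.0 q [-0.13  0.26  1.94 -0.    0.94  0.66] wf [-1.  -0.   0.1]
 turn [-0.001  0.001  0.003]  shift [ 0.017 -0.004  1.494]
[252. 198.] [215 142] [287 257] (450.1, -21.4, 96.8, 56.1, 46.2)
[18. 87.] [ 0 37] [ 35 131] (389.9, 164.5, 68.1, 26.7, 32.8)
```

>>> jog_arm --commands '[{"dx":0.06,"dy":-0.01,"dz":0.5,"ax":0,"ay":0,"az":-0.1,"gripper":0},{"dx":0,"dy":0,"dz":0.5,"ax":0,"ay":0,"az":0,"gripper":0},{"dx":0,"dy":0,"dz":0.48,"ax":0,"ay":0,"az":0,"gripper":0},{"dx":0,"dy":0,"dz":0,"ax":0,"ay":0,"az":0,"gripper":0},{"dx":0,"dy":0,"dz":0,"ax":0,"ay":0,"az":0,"gripper":0.7},{"dx":0,"dy":0,"dz":0,"ax":0,"ay":0,"az":0,"gripper":0.7},{"dx":0,"dy":0,"dz":0,"ax":0,"ay":0,"az":0,"gripper":0.7},{"dx":0,"dy":0,"dz":0,"ax":0,"ay":0,"az":0,"gripper":0.7},{"dx":0,"dy":0,"dz":0,"ax":0,"ay":0,"az":0,"gripper":0.7},{"dx":0,"dy":0,"dz":0,"ax":0,"ay":0,"az":0,"gripper":0.7}]'

```text
clock: 3.82
eef_pos: [449.3, -20.6, 11.6]
eef_rot: [3.141, -0.0, 0.8]
wrist_force: [-0.8, -0.2, 5.4]
finger_gap: 56.3
finger_force: 20.0
```

Run:
```python
from h import *
go([611.2,-253,100],down(7.5))
```

```text
t 3.83 at [449.3 -20.6  11.6] rot [180.   -0.   45.8] gap 56.3 F 20.0 q [-0.13  0.38  1.97 -0.    0.8   0.64] wf [-0.8 -0.2  5.4]
 turn [ 1.000e-03 -1.000e-03  3.832e+00]  shift [ 3.254  6.288 -2.209]
```

>>> jog_arm --commands '[{"dx":0,"dy":0,"dz":-0.5,"ax":0,"ay":0,"az":0,"gripper":0.7},{"dx":0,"dy":0,"dz":-1,"ax":0,"ay":0,"az":0,"gripper":0.7},{"dx":0,"dy":0,"dz":-0.7,"ax":0,"ay":0,"az":0.96,"gripper":0.7},{"dx":0,"dy":0,"dz":0,"ax":0,"ay":0,"az":0.96,"gripper":0.7},{"dx":0,"dy":0,"dz":0,"ax":0,"ay":0,"az":0.96,"gripper":0.7},{"dx":0,"dy":0,"dz":0,"ax":0,"ay":0,"az":0.96,"gripper":0.7},{"dx":0.46,"dy":0.9,"dz":0,"ax":0,"ay":0,"az":0,"gripper":0.7},{"dx":0.46,"dy":0.9,"dz":0,"ax":0,"ay":0,"az":0,"gripper":0.7},{"dx":0.46,"dy":0.9,"dz":0,"ax":0,"ay":0,"az":0,"gripper":0.7},{"dx":0.46,"dy":0.9,"dz":0,"ax":0,"ay":0,"az":0,"gripper":0.7}]'

```text
clock: 5.08
eef_pos: [541.2, -155.0, 99.1]
eef_rot: [-3.141, 0.001, 0.129]
wrist_force: [0.3, 0.5, -1.0]
finger_gap: 56.1
finger_force: 20.0
```

>>> jog_arm --commands '[{"dx":0.46,"dy":0.9,"dz":0,"ax":0,"ay":0,"az":0,"gripper":0.7},{"dx":0.46,"dy":0.9,"dz":0,"ax":0,"ay":0,"az":0,"gripper":0.7},{"dx":0.47,"dy":0.89,"dz":0,"ax":0,"ay":0,"az":0,"gripper":0.7},{"dx":0,"dy":0,"dz":0,"ax":0,"ay":0,"az":0,"gripper":0.7},{"dx":0,"dy":0,"dz":0,"ax":0,"ay":0,"az":0,"gripper":0.7},{"dx":0,"dy":0,"dz":0,"ax":0,"ay":0,"az":0,"gripper":0.7}]'

```text
clock: 5.82
eef_pos: [609.5, -252.6, 99.5]
eef_rot: [-3.141, 0.0, 0.13]
wrist_force: [-1.4, 0.3, -0.7]
finger_gap: 55.5
finger_force: 20.0
```

Run:
```python
from h import *
from cell import cams
go([611.2,-253,42],down(7.5))
c=cams.camera('wrist'); im=cv2.cvtColor(c['image'],cv2.COLOR_RGB2BGR); cv2.imwrite('pics/w2.png',im)
```

```text
t 5.83 at [ 609.5 -252.6   99.5] rot [-180.     0.     7.5] gap 55.5 F 20.0 q [-0.45  0.65  1.29  0.    1.21  0.99] wf [-1.4  0.3 -0.7]
 turn [-0.001  0.001 -0.004]  shift [0.04  0.014 1.438]
```

View pics/w2.png

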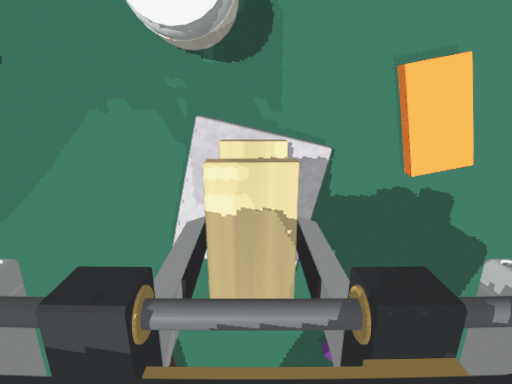

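The held panel's far edge runs (205,161)–(299,160) and the base panel's far edge (220,141)–(288,141), with the yaw aligned. Next I compare both edges in the world frame.

Run:
```python
from h import *
from cell import cams
c=cams.camera('wrist');g=cv2.cvtColor(c['image'],cv2.COLOR_RGB2HSV)
# saturation jumps: columns through the edge, rows through the sides
for col in(235,252,270):print(col,ply(c)[130:170,col].astype(int).argmax()+130, c['image'][136:168:1,col,0].tolist())
r=150;m=np.where(ply(c)[r,200:310])[0]+200;print('base row150',m.min(),m.max())
m=np.where(ply(c)[172,190:320])[0]+190;print('held row172',m.min(),m.max())
P=down(7.5).inv()
def loc(px,z): 
    w=plane(c,px,z); w=np.c_[w,0*w[:,0]]-[609.5,-252.6,0]; return P.apply(w)[:,:2].round(1).tolist()
print('base far edge',loc([[220,140.5],[288,140.5],[219,150],[289,150]],29))
print('held far edge',loc([[205,159.5],[299,159.5]],102))
```

```text
235 140 [205, 204, 205, 176, 157, 221, 240, 242, 242, 242, 242, 241, 241, 241, 241, 242, 242, 242, 242, 242, 241, 242, 209, 148, 136, 143, 202, 232, 238, 239, 239, 239]
252 141 [199, 197, 196, 171, 146, 203, 227, 229, 229, 230, 230, 229, 230, 230, 230, 230, 230, 230, 230, 231, 230, 230, 183, 141, 140, 139, 192, 222, 228, 229, 229, 229]
270 140 [210, 209, 209, 179, 153, 220, 238, 240, 239, 239, 239, 239, 239, 239, 239, 239, 239, 239, 239, 239, 226, 217, 183, 151, 150, 148, 213, 235, 239, 239, 239, 239]
base row150 219 287
held row172 203 298
base far edge [[50.9, -25.3], [50.8, 29.6], [43.2, -26.3], [43.1, 30.7]]
held far edge [[48.6, -26.7], [48.5, 27.3]]
```

>>> jog_arm --commands '[{"dx":0.08,"dy":0.04,"dz":0.5,"ax":0,"ay":0,"az":0,"gripper":0.7},{"dx":0,"dy":0,"dz":0.5,"ax":0,"ay":0,"az":0,"gripper":0.7},{"dx":0,"dy":0,"dz":0.25,"ax":0,"ay":0,"az":0,"gripper":0.7},{"dx":0,"dy":0,"dz":0.2,"ax":0,"ay":0,"az":0,"gripper":0.7},{"dx":0,"dy":0,"dz":0,"ax":0,"ay":0,"az":0,"gripper":0.7},{"dx":0,"dy":0,"dz":0,"ax":0,"ay":0,"az":0,"gripper":0.7}]'

```text
clock: 6.68
eef_pos: [613.3, -254.7, 41.7]
eef_rot: [3.141, -0.0, 0.129]
wrist_force: [0.6, -0.4, -1.0]
finger_gap: 55.9
finger_force: 20.0
```

>>> jog_arm --commands '[{"dx":0,"dy":0,"dz":0,"ax":0,"ay":0,"az":0,"gripper":0.25},{"dx":0,"dy":0,"dz":0,"ax":0,"ay":0,"az":0,"gripper":0.25},{"dx":0,"dy":0,"dz":0,"ax":0,"ay":0,"az":0,"gripper":0.25},{"dx":0,"dy":0,"dz":-0.5,"ax":0,"ay":0,"az":0,"gripper":0.1},{"dx":0,"dy":0,"dz":-1,"ax":0,"ay":0,"az":0,"gripper":0},{"dx":0,"dy":0,"dz":0,"ax":0,"ay":0,"az":0,"gripper":0},{"dx":0,"dy":0,"dz":0,"ax":0,"ay":0,"az":0,"gripper":0}]'

```text
clock: 7.55
eef_pos: [613.1, -254.6, 101.9]
eef_rot: [3.141, -0.0, 0.129]
wrist_force: [-0.2, -0.8, -0.6]
finger_gap: 93.9
finger_force: 0.0
```

Run:
```python
from h import *
from cell import cams
go([682.5,35,100],down(-43))
c=cams.camera('wrist'); im=cv2.cvtColor(c['image'],cv2.COLOR_RGB2BGR); cv2.imwrite('pics/w3.png',im)
for k in blobs(c,ply(c),400): print(k.mean(0).round(),k.min(0),k.max(0),wrect(c,k,43))
```

```text
t 7.55 at [ 613.1 -254.6  101.9] rot [180.   -0.    7.4] gap 93.9 F 0.0 q [-0.45  0.65  1.27  0.    1.22  0.99] wf [-0.2 -0.8 -0.6]
 turn [ 0.000e+00 -2.000e-03  5.041e+00]  shift [-3.669 -6.478  0.048]
[251. 201.] [216 144] [287 258] (613.6, -254.3, 97.7, 55.8, 7.4)
```

View pics/w3.png

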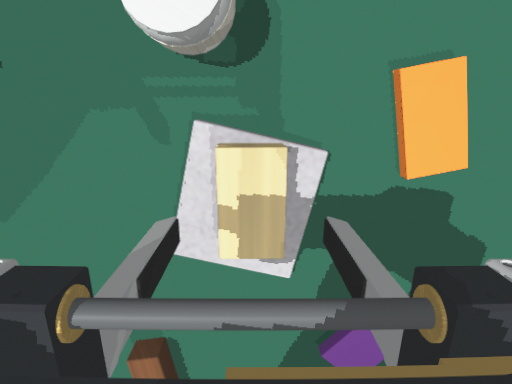

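Panel 1 sits flush: the pile top at (251,201) has square sides and no base showing. Now the far panel, staying clear of the figure.

>>> jog_arm --commands '[{"dx":0,"dy":0,"dz":0,"ax":0,"ay":0,"az":1,"gripper":0},{"dx":0,"dy":0,"dz":0,"ax":0,"ay":0,"az":1,"gripper":0},{"dx":0,"dy":0,"dz":0,"ax":0,"ay":0,"az":1,"gripper":0},{"dx":0,"dy":0,"dz":0,"ax":0,"ay":0,"az":1,"gripper":0},{"dx":0,"dy":0,"dz":0,"ax":0,"ay":0,"az":1,"gripper":0},{"dx":-0.636,"dy":-0.632,"dz":0,"ax":0,"ay":0,"az":0.04,"gripper":0},{"dx":-0.636,"dy":-0.632,"dz":0,"ax":0,"ay":0,"az":0,"gripper":0},{"dx":-0.636,"dy":-0.632,"dz":0,"ax":0,"ay":0,"az":0,"gripper":0},{"dx":-0.636,"dy":-0.632,"dz":0,"ax":0,"ay":0,"az":0,"gripper":0},{"dx":-0.636,"dy":-0.632,"dz":0,"ax":0,"ay":0,"az":0,"gripper":0}]'

```text
clock: 8.85
eef_pos: [605.5, -74.2, 100.6]
eef_rot: [3.141, 0.001, -0.75]
wrist_force: [-0.2, -0.3, -0.6]
finger_gap: 93.9
finger_force: 0.0
```

>>> jog_arm --commands '[{"dx":-0.636,"dy":-0.632,"dz":0,"ax":0,"ay":0,"az":0,"gripper":0},{"dx":-0.636,"dy":-0.632,"dz":0,"ax":0,"ay":0,"az":0,"gripper":0},{"dx":-0.636,"dy":-0.632,"dz":0,"ax":0,"ay":0,"az":0,"gripper":0},{"dx":0.479,"dy":-0.47,"dz":0.25,"ax":0,"ay":0,"az":0,"gripper":0},{"dx":0.479,"dy":-0.47,"dz":0.25,"ax":0,"ay":0,"az":0,"gripper":0},{"dx":0.479,"dy":-0.47,"dz":0.25,"ax":0,"ay":0,"az":0,"gripper":0},{"dx":0,"dy":0,"dz":0,"ax":0,"ay":0,"az":0,"gripper":0},{"dx":0,"dy":0,"dz":0,"ax":0,"ay":0,"az":0,"gripper":0}]'

```text
clock: 9.85
eef_pos: [681.7, 34.1, 71.0]
eef_rot: [3.141, 0.001, -0.75]
wrist_force: [-0.3, -0.1, 0.1]
finger_gap: 93.8
finger_force: 0.0
```

Run:
```python
from h import *
from cell import cams
c=cams.camera('wrist')
for k in blobs(c,ply(c),400): w=wrect(c,k,14);print(k.mean(0).round(),k.min(0),k.max(0),w)
go([682.5,35,11.5],down(-43))
```

```text
[250. 206.] [213 144] [286 256] (684.2, 34.3, 95.3, 56.1, -43.3)
t 9.9 at [681.9  34.1  71.5] rot [180.   0. -43.] gap 94.0 F 0.0 q [-0.    0.73  1.23 -0.    1.19  2.32] wf [ 0.2 -0.4 -0.1]
 turn [0.002 0.002 0.001]  shift [-0.003 -0.027  1.5  ]
```

>>> jog_arm --commands '[{"dx":0.03,"dy":-0.045,"dz":0.5,"ax":0,"ay":0,"az":0.02,"gripper":0},{"dx":0,"dy":0,"dz":0.5,"ax":0,"ay":0,"az":0,"gripper":0},{"dx":0,"dy":0,"dz":0.5,"ax":0,"ay":0,"az":0,"gripper":0},{"dx":0,"dy":0,"dz":0,"ax":0,"ay":0,"az":0,"gripper":0},{"dx":0,"dy":0,"dz":0,"ax":0,"ay":0,"az":0,"gripper":0.7},{"dx":0,"dy":0,"dz":0,"ax":0,"ay":0,"az":0,"gripper":0.7},{"dx":0,"dy":0,"dz":0,"ax":0,"ay":0,"az":0,"gripper":0.7},{"dx":0,"dy":0,"dz":0,"ax":0,"ay":0,"az":0,"gripper":0.7},{"dx":0,"dy":0,"dz":0,"ax":0,"ay":0,"az":0,"gripper":0.7},{"dx":0,"dy":0,"dz":0,"ax":0,"ay":0,"az":0,"gripper":0.7}]'

```text
clock: 11.15
eef_pos: [684.5, 34.6, 11.5]
eef_rot: [-3.142, 0.0, -0.754]
wrist_force: [-0.4, -0.1, 0.4]
finger_gap: 55.8
finger_force: 20.0
```

Run:
```python
from h import *
go([602,33,100],down(-43))
```

```text
t 11.15 at [684.5  34.6  11.5] rot [-180.     0.   -43.2] gap 55.8 F 20.0 q [-0.    0.8   1.24  0.    1.09  2.32] wf [-0.4 -0.1  0.4]
 turn [-0.     0.    -0.019]  shift [-1.481  1.437 -2.213]
```

>>> jog_arm --commands '[{"dx":0,"dy":0,"dz":-0.5,"ax":0,"ay":0,"az":0,"gripper":0.7},{"dx":0,"dy":0,"dz":-0.9,"ax":0,"ay":0,"az":0,"gripper":0.7},{"dx":-0.49,"dy":0.479,"dz":-0.8,"ax":0,"ay":0,"az":0,"gripper":0.7},{"dx":-0.49,"dy":0.479,"dz":0,"ax":0,"ay":0,"az":0,"gripper":0.7},{"dx":-0.5,"dy":0.479,"dz":0,"ax":0,"ay":0,"az":0,"gripper":0.7},{"dx":0.641,"dy":0.63,"dz":0,"ax":0,"ay":0,"az":0,"gripper":0.7},{"dx":0.641,"dy":0.63,"dz":0,"ax":0,"ay":0,"az":0,"gripper":0.7},{"dx":0.641,"dy":0.63,"dz":0,"ax":0,"ay":0,"az":0,"gripper":0.7},{"dx":0.641,"dy":0.63,"dz":0,"ax":0,"ay":0,"az":0,"gripper":0.7},{"dx":0.641,"dy":0.63,"dz":0,"ax":0,"ay":0,"az":0,"gripper":0.7}]'

```text
clock: 12.4
eef_pos: [609.5, -147.6, 101.1]
eef_rot: [-3.141, -0.001, -0.754]
wrist_force: [0.1, 0.1, -1.1]
finger_gap: 55.6
finger_force: 20.0
```

>>> jog_arm --commands '[{"dx":0.641,"dy":0.63,"dz":0,"ax":0,"ay":0,"az":0,"gripper":0.7},{"dx":0.641,"dy":0.63,"dz":0,"ax":0,"ay":0,"az":0,"gripper":0.7},{"dx":0.641,"dy":0.63,"dz":0,"ax":0,"ay":0,"az":0,"gripper":0.7},{"dx":0,"dy":0,"dz":0,"ax":0,"ay":0,"az":-1,"gripper":0.7},{"dx":0,"dy":0,"dz":0,"ax":0,"ay":0,"az":-1,"gripper":0.7},{"dx":0,"dy":0,"dz":0,"ax":0,"ay":0,"az":-1,"gripper":0.7},{"dx":0,"dy":0,"dz":0,"ax":0,"ay":0,"az":-1,"gripper":0.7},{"dx":0,"dy":0,"dz":0,"ax":0,"ay":0,"az":-1.0,"gripper":0.7},{"dx":0,"dy":0,"dz":0,"ax":0,"ay":0,"az":-0.06,"gripper":0.7},{"dx":0,"dy":0,"dz":0,"ax":0,"ay":0,"az":0,"gripper":0.7}]'

```text
clock: 13.65
eef_pos: [613.7, -254.2, 100.1]
eef_rot: [3.141, -0.001, 0.126]
wrist_force: [-0.9, 0.2, -0.4]
finger_gap: 55.8
finger_force: 20.0
```

>>> jog_arm --commands '[{"dx":0,"dy":0,"dz":0,"ax":0,"ay":0,"az":0,"gripper":0.7}]'

```text
clock: 13.78
eef_pos: [613.7, -254.1, 99.7]
eef_rot: [3.141, -0.0, 0.127]
wrist_force: [-0.8, 0.1, -0.9]
finger_gap: 55.6
finger_force: 20.0
```

Run:
```python
from h import *
from cell import cams
go([613.6,-254.3,55],down(7.4))
c=cams.camera('wrist'); im=cv2.cvtColor(c['image'],cv2.COLOR_RGB2BGR); cv2.imwrite('pics/w4.png',im)
for col in(235,252,270):print(col, c['image'][130:170:1,col,0].tolist())
for r in (150,154,175):
  m=np.where(ply(c)[r,180:320])[0]+180;print('row',r,m.min(),m.max())
```

```text
t 13.78 at [ 613.7 -254.1   99.7] rot [180.   -0.    7.3] gap 55.6 F 20.0 q [-0.45  0.65  1.27 -0.    1.21  1.  ] wf [-0.8  0.1 -0.9]
 turn [ 0.001 -0.001 -0.012]  shift [-0.002  0.004  1.119]
235 [163, 197, 210, 214, 214, 214, 214, 212, 207, 205, 203, 203, 204, 194, 159, 147, 167, 160, 180, 231, 240, 241, 241, 241, 241, 241, 233, 178, 138, 141, 162, 222, 238, 240, 240, 240, 240, 240, 243, 245]
252 [60, 59, 76, 105, 160, 190, 203, 207, 207, 207, 206, 204, 201, 191, 159, 139, 164, 153, 168, 218, 229, 230, 230, 230, 230, 230, 221, 171, 141, 141, 154, 209, 227, 230, 230, 230, 230, 230, 230, 230]
270 [59, 60, 59, 61, 60, 60, 63, 96, 149, 183, 200, 205, 206, 196, 165, 145, 145, 148, 188, 232, 239, 239, 239, 239, 239, 226, 206, 165, 146, 150, 167, 223, 238, 239, 239, 239, 239, 239, 239, 240]
row 150 216 287
row 154 216 287
row 175 204 298
```

Run:
```python
from h import *
from cell import cams
c=cams.camera('wrist')
def loc(px,z): 
    w=plane(c,px,z); return down(7.3).inv().apply(np.c_[w,0*w[:,0]]-[613.7,-254.1,0])[:,:2].round(1).tolist()
print(loc([[215.5,148.3],[287.5,148.3],[215.5,152],[287.5,152]],43),loc([[203.5,160.6],[298.5,160.6],[203.5,175],[298.5,175]],102.2))
```

```text
[[46.4, -27.6], [46.4, 27.6], [43.5, -27.7], [43.5, 27.7]] [[47.8, -27.7], [47.8, 26.8], [39.3, -28.0], [39.3, 27.2]]
```

>>> jog_arm --commands '[{"dx":-0.03,"dy":0.01,"dz":0.4,"ax":0,"ay":0,"az":0,"gripper":0.7},{"dx":0,"dy":0,"dz":0.4,"ax":0,"ay":0,"az":0,"gripper":0.7},{"dx":0,"dy":0,"dz":0.2,"ax":0,"ay":0,"az":0,"gripper":0.7},{"dx":0,"dy":0,"dz":0.11,"ax":0,"ay":0,"az":0,"gripper":0.7},{"dx":0,"dy":0,"dz":0,"ax":0,"ay":0,"az":0,"gripper":0.7},{"dx":0,"dy":0,"dz":0,"ax":0,"ay":0,"az":0,"gripper":0.7}]'

```text
clock: 14.62
eef_pos: [612.7, -254.7, 55.3]
eef_rot: [3.141, -0.0, 0.129]
wrist_force: [-0.0, -0.1, -0.2]
finger_gap: 56.0
finger_force: 20.0
```

>>> jog_arm --commands '[{"dx":0,"dy":0,"dz":0,"ax":0,"ay":0,"az":0,"gripper":0.25},{"dx":0,"dy":0,"dz":0,"ax":0,"ay":0,"az":0,"gripper":0.25},{"dx":0,"dy":0,"dz":0,"ax":0,"ay":0,"az":0,"gripper":0.25},{"dx":0,"dy":0,"dz":-0.5,"ax":0,"ay":0,"az":0,"gripper":0.1},{"dx":0,"dy":0,"dz":-1,"ax":0,"ay":0,"az":0,"gripper":0},{"dx":0,"dy":0,"dz":-1,"ax":0,"ay":0,"az":0,"gripper":0},{"dx":0,"dy":0,"dz":-1,"ax":0,"ay":0,"az":0,"gripper":0},{"dx":0,"dy":0,"dz":-1,"ax":0,"ay":0,"az":0,"gripper":0},{"dx":0,"dy":0,"dz":0,"ax":0,"ay":0,"az":0,"gripper":0}]'

```text
clock: 15.75
eef_pos: [613.3, -255.1, 240.3]
eef_rot: [3.138, -0.006, 0.129]
wrist_force: [-0.7, 0.1, -1.3]
finger_gap: 94.1
finger_force: 0.0
```

Run:
```python
from h import *
from cell import cams
go([450,250,240],down(170.5))
for n,z in(('wrist',57),):
    c=cams.camera(n); im=cv2.cvtColor(c['image'],cv2.COLOR_RGB2BGR)
    for k in blobs(c,ply(c),200): print(n,k.mean(0).round(),wrect(c,k,z))
s=cams.camera('side'); im2=cv2.cvtColor(s['image'],cv2.COLOR_RGB2BGR)
a=cv2.resize(im[100:300,150:350],(400,400),interpolation=cv2.INTER_CUBIC);b=cv2.resize(im2[100:200,220:320],(400,400),interpolation=cv2.INTER_CUBIC)
cv2.imwrite('pics/pile.png',np.hstack([a,b]))
```

```text
t 15.75 at [ 613.3 -255.1  240.3] rot [179.8  -0.4   7.4] gap 94.1 F 0.0 q [-0.45  0.54  1.12  0.    1.47  0.99] wf [-0.7  0.1 -1.3]
 turn [  0.055   0.025 -16.309]  shift [6.111e+00 1.178e+01 8.000e-03]
wrist [252. 167.] (614.0, -254.5, 95.7, 55.9, 7.4)
```

View pics/pile.png

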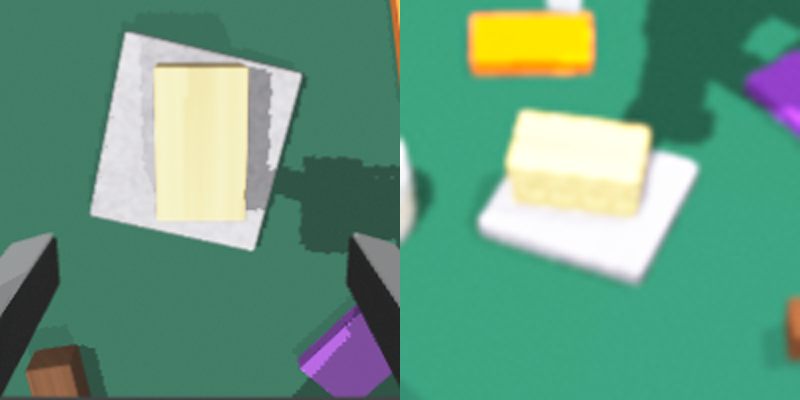

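The pile is flush in both views (top view and side view). Now turning and travelling to the roller.

>>> jog_arm --commands '[{"dx":0,"dy":0,"dz":0,"ax":0,"ay":0,"az":-0.96,"gripper":0},{"dx":0,"dy":0,"dz":0,"ax":0,"ay":0,"az":-0.96,"gripper":0},{"dx":0,"dy":0,"dz":0,"ax":0,"ay":0,"az":-0.96,"gripper":0},{"dx":0,"dy":0,"dz":0,"ax":0,"ay":0,"az":-0.96,"gripper":0},{"dx":0,"dy":0,"dz":0,"ax":0,"ay":0,"az":-0.96,"gripper":0},{"dx":0,"dy":0,"dz":0,"ax":0,"ay":0,"az":-0.96,"gripper":0},{"dx":0,"dy":0,"dz":0,"ax":0,"ay":0,"az":-0.96,"gripper":0},{"dx":0,"dy":0,"dz":0,"ax":0,"ay":0,"az":-0.96,"gripper":0},{"dx":0,"dy":0,"dz":0,"ax":0,"ay":0,"az":-0.96,"gripper":0}]'

```text
clock: 16.98
eef_pos: [612.1, -254.5, 233.9]
eef_rot: [-3.14, -0.001, 1.643]
wrist_force: [-0.9, -0.4, -0.4]
finger_gap: 94.0
finger_force: 0.0
```

>>> jog_arm --commands '[{"dx":0,"dy":0,"dz":0,"ax":0,"ay":0,"az":-0.96,"gripper":0},{"dx":0,"dy":0,"dz":0,"ax":0,"ay":0,"az":-0.96,"gripper":0},{"dx":0,"dy":0,"dz":0,"ax":0,"ay":0,"az":-0.96,"gripper":0},{"dx":0,"dy":0,"dz":0,"ax":0,"ay":0,"az":-0.96,"gripper":0},{"dx":0,"dy":0,"dz":0,"ax":0,"ay":0,"az":-0.96,"gripper":0},{"dx":0,"dy":0,"dz":0,"ax":0,"ay":0,"az":-0.96,"gripper":0},{"dx":0,"dy":0,"dz":0,"ax":0,"ay":0,"az":-0.96,"gripper":0},{"dx":0,"dy":0,"dz":0,"ax":0,"ay":0,"az":-0.96,"gripper":0},{"dx":0,"dy":0,"dz":0,"ax":0,"ay":0,"az":0,"gripper":0}]'

```text
clock: 18.1
eef_pos: [612.2, -254.5, 234.1]
eef_rot: [3.141, -0.002, 2.977]
wrist_force: [-1.2, 0.2, 0.2]
finger_gap: 93.9
finger_force: 0.0
```

```bash
cat >> h.py <<'E'
def tilt(yaw,tau):
    "roller yaw; tool tilt tau back (deg), tool y = roller y"
    s,c=np.sin(np.radians(tau)),np.cos(np.radians(tau))
    return R.from_euler('z',yaw,degrees=True)*R.from_matrix([[-c,0,-s],[0,1,0],[s,0,-c]])
E
python3 -c "
from h import *
go([558,305,240],tilt(-9.5,0))"
```

```text
t 18.1 at [ 612.2 -254.5  234.1] rot [ 1.800e+02 -1.000e-01  1.706e+02] gap 93.9 F 0.0 q [-0.45  0.55  1.12  0.    1.47 -1.86] wf [-1.2  0.2  0.2]
 turn [ 0.003 -0.009  0.006]  shift [ 3.644 13.573 -0.147]
```

>>> jog_arm --commands '[{"dx":0.243,"dy":0.905,"dz":-0.01,"ax":0,"ay":0,"az":0,"gripper":0},{"dx":0.243,"dy":0.905,"dz":-0.01,"ax":0,"ay":0,"az":0,"gripper":0},{"dx":0.243,"dy":0.905,"dz":-0.01,"ax":0,"ay":0,"az":0,"gripper":0},{"dx":0.243,"dy":0.905,"dz":-0.01,"ax":0,"ay":0,"az":0,"gripper":0},{"dx":0.243,"dy":0.905,"dz":-0.01,"ax":0,"ay":0,"az":0,"gripper":0},{"dx":0.243,"dy":0.905,"dz":-0.01,"ax":0,"ay":0,"az":0,"gripper":0},{"dx":0.243,"dy":0.905,"dz":-0.01,"ax":0,"ay":0,"az":0,"gripper":0},{"dx":0.243,"dy":0.905,"dz":-0.01,"ax":0,"ay":0,"az":0,"gripper":0},{"dx":0.243,"dy":0.905,"dz":-0.01,"ax":0,"ay":0,"az":0,"gripper":0},{"dx":0.243,"dy":0.905,"dz":-0.01,"ax":0,"ay":0,"az":0,"gripper":0}]'

```text
clock: 19.35
eef_pos: [575.2, 119.5, 238.6]
eef_rot: [-3.141, -0.001, 2.973]
wrist_force: [0.0, 0.1, -1.6]
finger_gap: 93.9
finger_force: 0.0
```

>>> jog_arm --commands '[{"dx":0.243,"dy":0.905,"dz":-0.01,"ax":0,"ay":0,"az":0,"gripper":0},{"dx":0.243,"dy":0.905,"dz":-0.01,"ax":0,"ay":0,"az":0,"gripper":0},{"dx":0.243,"dy":0.905,"dz":-0.01,"ax":0,"ay":0,"az":0,"gripper":0},{"dx":0.243,"dy":0.905,"dz":-0.01,"ax":0,"ay":0,"az":0,"gripper":0},{"dx":0.243,"dy":0.905,"dz":-0.01,"ax":0,"ay":0,"az":0,"gripper":0},{"dx":0,"dy":0,"dz":0,"ax":0,"ay":0,"az":0,"gripper":0},{"dx":0,"dy":0,"dz":0,"ax":0,"ay":0,"az":0,"gripper":0}]'

```text
clock: 20.23
eef_pos: [557.2, 304.2, 240.6]
eef_rot: [-3.141, -0.001, 2.975]
wrist_force: [0.4, 0.5, 0.8]
finger_gap: 94.1
finger_force: 0.0
```

Run:
```python
from h import *
go([557.6,305.1,214.2],tilt(-9.5,25))
from cell import cams
c=cams.camera('wrist'); im=cv2.cvtColor(c['image'],cv2.COLOR_RGB2BGR)
cv2.imwrite('pics/w5.png',im)
# predicted handle end / origin / grip point
u=np.array([.634,-.106,-.766]);o=np.array([531,309.5,135])
for x in(-67,-10,50,110): print(x,(o+x*u).round(1),proj(c,[o+x*u]).round(0))
```

```text
t 20.23 at [557.2 304.2 240.6] rot [-180.    -0.   170.5] gap 94.1 F 0.0 q [ 0.44  0.48  1.22 -0.    1.45 -0.96] wf [0.4 0.5 0.8]
 turn [-0.003  2.497 -0.003]  shift [-0.286  0.024  0.596]
-67 [488.5 316.6 186.3] [[252. 117.]]
-10 [524.7 310.6 142.7] [[252. 156.]]
50 [562.7 304.2  96.7] [[252. 184.]]
110 [600.7 297.8  50.7] [[252. 204.]]
```

View pics/w5.png

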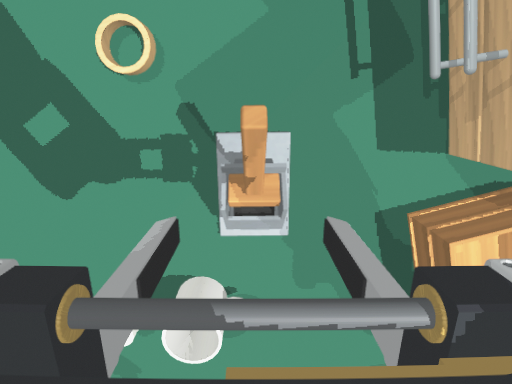

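The handle end is at (254,117), where it was predicted to be (252,117). Tilting and approaching.

>>> jog_arm --commands '[{"dx":0,"dy":0,"dz":0,"ax":0,"ay":0.833,"az":0,"gripper":0},{"dx":0,"dy":0,"dz":0,"ax":0,"ay":0.833,"az":0,"gripper":0},{"dx":0,"dy":0,"dz":0,"ax":0,"ay":0.833,"az":0,"gripper":0},{"dx":-0.286,"dy":0.01,"dz":0.6,"ax":0,"ay":0,"az":0,"gripper":0},{"dx":0,"dy":0,"dz":0.6,"ax":0,"ay":0,"az":0,"gripper":0.2},{"dx":0,"dy":0,"dz":0.6,"ax":0,"ay":0,"az":0,"gripper":0.3},{"dx":0,"dy":0,"dz":0.6,"ax":0,"ay":0,"az":0,"gripper":0.4},{"dx":0,"dy":0,"dz":0.45,"ax":0,"ay":0,"az":0,"gripper":0.4},{"dx":0,"dy":0,"dz":0,"ax":0,"ay":0,"az":0,"gripper":0.4},{"dx":0,"dy":0,"dz":0,"ax":0,"ay":0,"az":0,"gripper":0.4}]'

```text
clock: 21.52
eef_pos: [520.7, 310.9, 133.9]
eef_rot: [3.141, -0.435, 2.977]
wrist_force: [0.3, 0.5, 0.0]
finger_gap: 56.2
finger_force: 0.0
```

Run:
```python
from h import *
go([520.1,311.4,132.7],tilt(-9.5,25))
```

```text
t 21.52 at [520.7 310.9 133.9] rot [180.  -24.9 170.6] gap 56.2 F 0.0 q [ 0.38  0.71  1.15  0.22  1.65 -1.05] wf [0.3 0.5 0. ]
 turn [0.001 0.007 0.005]  shift [0.004 0.009 0.033]
```

Close with a firm grip, then draw out along the handle.

>>> jog_arm --commands '[{"dx":0,"dy":0,"dz":0,"ax":0,"ay":0,"az":0,"gripper":0.9},{"dx":0,"dy":0,"dz":0,"ax":0,"ay":0,"az":0,"gripper":0.9},{"dx":0,"dy":0,"dz":0,"ax":0,"ay":0,"az":0,"gripper":0.9},{"dx":0,"dy":0,"dz":0,"ax":0,"ay":0,"az":0,"gripper":0.9},{"dx":0,"dy":0,"dz":0,"ax":0,"ay":0,"az":0,"gripper":0.9},{"dx":0,"dy":0,"dz":0,"ax":0,"ay":0,"az":0,"gripper":0.9},{"dx":0,"dy":0,"dz":0,"ax":0,"ay":0,"az":0,"gripper":0.9}]' --squeeze 55

```text
clock: 22.4
eef_pos: [520.0, 311.4, 132.9]
eef_rot: [3.142, -0.436, 2.978]
wrist_force: [1.2, 0.6, 0.4]
finger_gap: 19.6
finger_force: 54.9
```

Run:
```python
from h import *
from cell import manip
u=np.array([.634,-.106,-.766])
go(manip.read_state()['eef_pos']-u*130,tilt(-9.5,25))
```

```text
t 22.4 at [520.  311.4 132.9] rot [180.  -25.  170.6] gap 19.6 F 54.9 q [ 0.38  0.71  1.16  0.22  1.65 -1.05] wf [1.2 0.6 0.4]
 turn [-0.004  0.002  0.01 ]  shift [ 2.945 -0.    -1.373]
```

>>> jog_arm --commands '[{"dx":0.3,"dy":0,"dz":-0.14,"ax":0,"ay":0,"az":0,"gripper":0.9},{"dx":0.4,"dy":0,"dz":-0.187,"ax":0,"ay":0,"az":0,"gripper":0.9},{"dx":0.4,"dy":0,"dz":-0.187,"ax":0,"ay":0,"az":0,"gripper":0.9},{"dx":0.4,"dy":0,"dz":-0.187,"ax":0,"ay":0,"az":0,"gripper":0.9},{"dx":0.5,"dy":0,"dz":-0.233,"ax":0,"ay":0,"az":0,"gripper":0.9},{"dx":0.5,"dy":0,"dz":-0.233,"ax":0,"ay":0,"az":0,"gripper":0.9},{"dx":0.5,"dy":0,"dz":-0.233,"ax":0,"ay":0,"az":0,"gripper":0.9},{"dx":0,"dy":0,"dz":0,"ax":0,"ay":0,"az":0,"gripper":0.9},{"dx":0,"dy":0,"dz":0,"ax":0,"ay":0,"az":0,"gripper":0.9},{"dx":0,"dy":0,"dz":0,"ax":0,"ay":0,"az":0,"gripper":0.9}]'

```text
clock: 23.65
eef_pos: [436.2, 325.1, 233.5]
eef_rot: [-3.141, -0.437, 2.977]
wrist_force: [-0.0, 0.1, -1.7]
finger_gap: 19.8
finger_force: 54.9
```

Run:
```python
from h import *
go([438,325,232],tilt(-9.5,-25))
from cell import cams
ims=[]
for n,(x0,y0) in(('top',(40,120)),('side',(130,220))):
    c=cams.camera(n); ims.append(cv2.cvtColor(c['image'],cv2.COLOR_RGB2BGR)[y0:y0+150,x0:x0+150])
cv2.imwrite('pics/drawn.png',cv2.resize(np.hstack(ims),(800,400)))
```

```text
t 23.65 at [436.2 325.1 233.5] rot [-180.   -25.1  170.6] gap 19.8 F 54.9 q [ 0.45  0.48  1.29  0.25  1.73 -0.96] wf [-0.   0.1 -1.7]
 turn [-5.000e-03 -5.005e+00  9.000e-03]  shift [-0.025  0.006  0.054]
```

View pics/drawn.png

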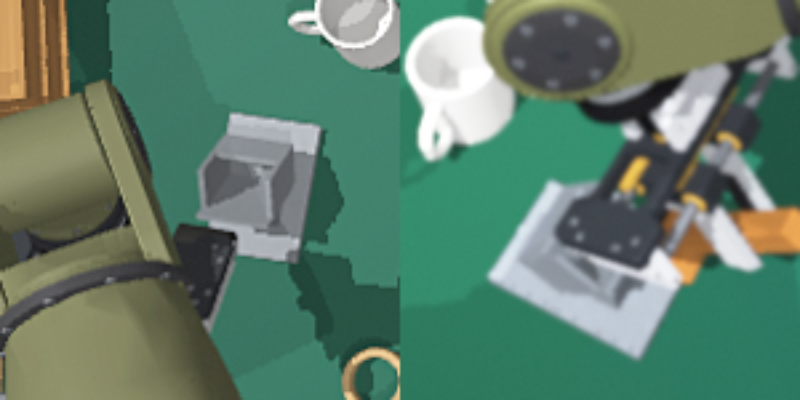

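The pocket is empty and the roller is in the gripper. Now levelling it.

>>> jog_arm --commands '[{"dx":0,"dy":0,"dz":0,"ax":0,"ay":-0.625,"az":0,"gripper":0.9},{"dx":0,"dy":0,"dz":0,"ax":0,"ay":-0.625,"az":0,"gripper":0.9},{"dx":0,"dy":0,"dz":0,"ax":0,"ay":-0.625,"az":0,"gripper":0.9},{"dx":0,"dy":0,"dz":0,"ax":0,"ay":-0.625,"az":0,"gripper":0.9},{"dx":0,"dy":0,"dz":0,"ax":0,"ay":-0.625,"az":0,"gripper":0.9},{"dx":0,"dy":0,"dz":0,"ax":0,"ay":-0.625,"az":0,"gripper":0.9},{"dx":0,"dy":0,"dz":0,"ax":0,"ay":-0.625,"az":0,"gripper":0.9},{"dx":0,"dy":0,"dz":0,"ax":0,"ay":-0.625,"az":0,"gripper":0.9},{"dx":0,"dy":0,"dz":0,"ax":0,"ay":0,"az":0,"gripper":0.9}]'

```text
clock: 24.88
eef_pos: [435.1, 325.5, 233.8]
eef_rot: [-3.141, 0.435, 2.979]
wrist_force: [1.3, 0.4, -1.6]
finger_gap: 19.7
finger_force: 54.9
```

Run:
```python
from h import *
go([507,-210,232],tilt(-9.5,-25))
```

```text
t 24.88 at [435.1 325.5 233.8] rot [-179.9   24.9  170.7] gap 19.7 F 54.9 q [ 0.73  0.13  1.73 -0.4   1.03 -0.51] wf [ 1.3  0.4 -1.6]
 turn [ 0.003 -0.007  0.019]  shift [ -3.591 -12.907   1.725]
```

>>> jog_arm --commands '[{"dx":-0.12,"dy":-0.43,"dz":0.057,"ax":0,"ay":0,"az":0,"gripper":0.9},{"dx":-0.239,"dy":-0.86,"dz":0.115,"ax":0,"ay":0,"az":0,"gripper":0.9},{"dx":-0.239,"dy":-0.86,"dz":0.115,"ax":0,"ay":0,"az":0,"gripper":0.9},{"dx":-0.239,"dy":-0.86,"dz":0.115,"ax":0,"ay":0,"az":0,"gripper":0.9},{"dx":-0.239,"dy":-0.86,"dz":0.115,"ax":0,"ay":0,"az":0,"gripper":0.9},{"dx":-0.239,"dy":-0.86,"dz":0.115,"ax":0,"ay":0,"az":0,"gripper":0.9},{"dx":-0.239,"dy":-0.86,"dz":0.115,"ax":0,"ay":0,"az":0,"gripper":0.9},{"dx":-0.239,"dy":-0.86,"dz":0.115,"ax":0,"ay":0,"az":0,"gripper":0.9},{"dx":-0.239,"dy":-0.86,"dz":0.115,"ax":0,"ay":0,"az":0,"gripper":0.9},{"dx":-0.239,"dy":-0.86,"dz":0.115,"ax":0,"ay":0,"az":0,"gripper":0.9}]'

```text
clock: 26.12
eef_pos: [482.1, -16.0, 233.6]
eef_rot: [3.141, 0.437, 2.976]
wrist_force: [0.3, 0.4, -1.3]
finger_gap: 19.5
finger_force: 54.9
```

>>> jog_arm --commands '[{"dx":-0.239,"dy":-0.86,"dz":0.115,"ax":0,"ay":0,"az":0,"gripper":0.9},{"dx":-0.239,"dy":-0.86,"dz":0.115,"ax":0,"ay":0,"az":0,"gripper":0.9},{"dx":-0.239,"dy":-0.86,"dz":0.115,"ax":0,"ay":0,"az":0,"gripper":0.9},{"dx":-0.239,"dy":-0.86,"dz":0.115,"ax":0,"ay":0,"az":0,"gripper":0.9},{"dx":-0.239,"dy":-0.86,"dz":0.115,"ax":0,"ay":0,"az":0,"gripper":0.9},{"dx":-0.12,"dy":-0.43,"dz":0.057,"ax":0,"ay":0,"az":0,"gripper":0.9},{"dx":0,"dy":0,"dz":0,"ax":0,"ay":0,"az":0,"gripper":0.9},{"dx":0,"dy":0,"dz":0,"ax":0,"ay":0,"az":0,"gripper":0.9}]'

```text
clock: 27.12
eef_pos: [508.5, -209.9, 232.6]
eef_rot: [3.141, 0.437, 2.977]
wrist_force: [-0.4, -1.0, -0.5]
finger_gap: 19.3
finger_force: 54.9
```

Run:
```python
from h import *
go([507,-210.4,150],tilt(-22.5,-25))
```

```text
t 27.12 at [ 508.5 -209.9  232.6] rot [180.   25.  170.6] gap 19.3 F 54.9 q [-0.53  0.06  1.81  0.2   0.86 -2.04] wf [-0.4 -1.  -0.5]
 turn [5.550e-01 1.000e-03 1.184e+00]  shift [ 0.899 -0.026  1.858]
```

>>> jog_arm --commands '[{"dx":0,"dy":0,"dz":0,"ax":0.277,"ay":0,"az":0.592,"gripper":0.9},{"dx":0,"dy":0,"dz":0,"ax":0.277,"ay":0,"az":0.592,"gripper":0.9},{"dx":0.18,"dy":-0.01,"dz":0.37,"ax":0,"ay":0,"az":0,"gripper":0.9},{"dx":0.18,"dy":0,"dz":0.37,"ax":0,"ay":0,"az":0,"gripper":0.9},{"dx":0.18,"dy":0,"dz":0.37,"ax":0,"ay":0,"az":0,"gripper":0.9},{"dx":0.18,"dy":0,"dz":0.37,"ax":0,"ay":0,"az":0,"gripper":0.9},{"dx":0.18,"dy":0,"dz":0.37,"ax":0,"ay":0,"az":0,"gripper":0.9},{"dx":0,"dy":0,"dz":0,"ax":0,"ay":0,"az":0,"gripper":0.9},{"dx":0,"dy":0,"dz":0,"ax":0,"ay":0,"az":0,"gripper":0.9},{"dx":0,"dy":0,"dz":0,"ax":0,"ay":0,"az":0,"gripper":0.9}]'

```text
clock: 28.38
eef_pos: [507.8, -209.6, 151.1]
eef_rot: [-3.141, 0.438, 2.75]
wrist_force: [-0.9, 0.4, -2.5]
finger_gap: 19.7
finger_force: 54.9
```

Run:
```python
from h import *
go([507,-210.4,150],tilt(-22.5,-25))
from cell import cams
ims=[]
for n,(x0,y0) in(('top',(260,120)),('side',(190,70))):
    c=cams.camera(n); ims.append(cv2.cvtColor(c['image'],cv2.COLOR_RGB2BGR)[y0:y0+140,x0:x0+140])
    print(n,proj(c,[[613.5,-254.5,160],[525,-218,160]]).round(1).tolist())
cv2.imwrite('pics/final.png',cv2.resize(np.hstack(ims),(800,400),interpolation=cv2.INTER_CUBIC))
```

```text
t 28.38 at [ 507.8 -209.6  151.1] rot [-180.    25.1  157.6] gap 19.7 F 54.9 q [-0.48  0.15  1.92  0.06  0.63 -1.69] wf [-0.9  0.4 -2.5]
 turn [0.001 0.008 0.006]  shift [ 0.021 -0.025  0.02 ]
top [[342.2, 170.8], [328.6, 206.1]]
side [[263.9, 110.0], [291.2, 125.4]]
```

View pics/final.png

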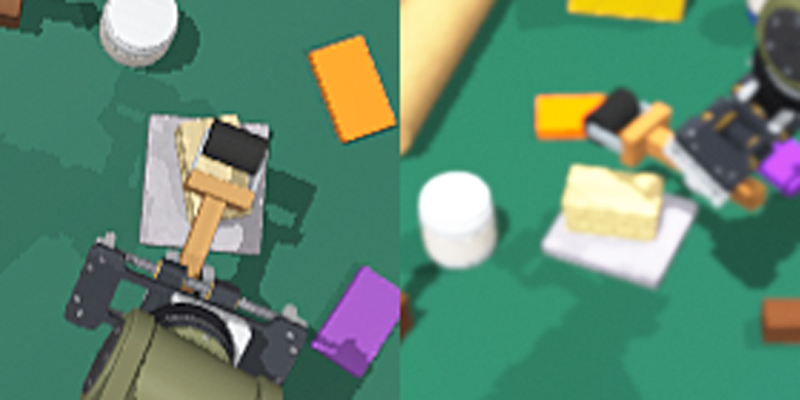

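The barrel is at top (342.6,171.1) and side (265.3,110.3), against predictions of (342.2,170.8) and (263.9,110.0) for a level roller centred over the pile. The pile is still flush, so I'm handing in.

```bash
python3 -c "
from cell import job
print(job.sign_off())"
```

```text
the job is handed in; nothing more can be done
None
```

I handed the job in at about 28 s of the 72 s allowed, and the sign-off returned no verdict. Both loose panels sit flush on the board's panel, and the gripper holds the roller level and still, with its barrel centred over the pile about 10 cm above it.

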